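# Wind down the glue-up press with its loose crank

### The arm

A 6-joint arm with a two-finger parallel gripper is mounted at the origin on a cart in front of the work surface, level with it; the furniture and walls round the work are solid. World frame = base frame: x ahead of the robot, y to its left, z up, the work surface at z = 0. Lengths are in mm, angles in degrees, forces in N, time in s.
With the tool pointing down it reaches from about 300 to 850 mm from the base axis. Payload 4.2 kg.
Tool frame: the origin (TCP) lies on the centre line of the jaws, within the pads' length; the fingertips stand 11 mm ahead of it and the grasp point (between the pads) lies 8 mm behind it; z points along the fingers, y is the line along which they close (so a half turn about z gives the same grasp; the last joint's range is limited). The gripper opens to 91 mm and grips with 3 to 60 N. Pads are 32 mm wide; open, the fingers measure 118 mm over their backs; the gripper's body (76 mm by 178 mm) begins 60 mm behind the grasp point.
Start: joints at [62.281, 18.312, 89.639, -0, 72.044, -1.146], TCP at [257.231, 514.271, 224.976] pointing down, gripper open.
Joint ranges: [-177.97, 177.97], [-48.28, 115.42], [12.27, 149.76], [-77.06, 257.06], [2.81, 150.46], [-146.56, 146.56]. Speed limits (degrees/s): [147.25, 147.25, 180, 180, 180, 180].

### API

Orientations are given as [roll, pitch, yaw] about the fixed x, y, z axes, in that order (R = Rz(yaw) Ry(pitch) Rx(roll)).
In Python, from workcell import env, grab_frame, camera_model, models gives the robot as it stands.
- The arm moves only by the shell command python3 -m crank 'ROWS' [FORCE]. ROWS is text: rows parted by semicolons, each of 7 numbers parted by spaces: the closure, from -1 (fully open) to 1 (shut), so that 0 is half open, then the shift along the tool's x, y, z in mm, then the turn, a rotation vector about the tool's x, y, z in degrees. A call has 1 to 10 rows; each row shifts and turns the commanded pose from where the row before left it, along the tool's axes as they then stand; what a row does not reach is not made up. A row lasts 1/8 s, in which the tool goes at most 62.5 mm and 10.7 degrees, less where a joint would pass 70% of its speed; a pose out of reach is approached as far as the arm can. A call is refused whole if a number of a shift passes 62.5 or a number of a turn 10.7, either way. A call with a gripper value outside its range is refused whole. The fingers move at their own pace and stop on an object; FORCE is the grip in N (left out, the last holds). Time passes only in rows, so rows that do not move let the fingers close. It gives the time, the measured TCP pose, the force, the opening and the grip force at its end, in the units of the state.
- env.state(): the state, without advancing time (a new reading comes with each control period).
- grab_frame(name): name is "scene" or "top" or "wrist"; returns the picture (420x560x3 uint8, blue, green, red); there is no depth.
- camera_model(name): a dict with "K" (3x3 intrinsics, pixels), "R" (3x3) and "t" (3): a world point X has camera coordinates R X + t; the wrist camera has in their place "mount" (4x4, takes a point from camera to tool coordinates, whose origin is the TCP and whose axes are the flange's). Camera axes: x right, y down, z forward; pixel columns grow to the right and rows downward; lengths in mm; the calibration is good to about 2 mm. A picture is of the moment at which its call begins: read the wrist's pose just before it. camera_model takes no time and is no camera call.
- env.job_done(): hands the job in; it is judged then, once.
Trained networks look in the newest picture that a camera, given by its name, has taken for a name from the list of things; names that differ only in an ending like _2 or _b are one class to them, and where a whole thing is asked for, a point or a joint stands for the part that bears it (a point fixed in the world has none). Each returns a list of dicts, best first, with "p" (0 to 1); they miss things now and then, are a little off and sometimes report something else, mostly with a low value. They report only what shows in the picture. A call takes as long as a camera call.
- models.search_frame(name, camera): "point" ([x, y, z] in mm, in world coordinates, good to about 4 mm: the middle of the surface that is visible of it).
The state is a dict: "time_s": time; "qpos": joint angles; "qvel": joint speeds; "effort": joint torques, N m; "ee_pos": TCP position; "ee_rot": TCP orientation; "force": force on the tool from outside, world axes, zero at the start; "torque": the same for the moment, N m; "gripper_width": finger opening in mm; "gripper_force": force on a finger pad.
Only numpy, scipy, OpenCV 4.12 (cv2) and the standard library are available. Lean on these libraries where they do the work, as an engineer would, in place of code of your own. Each camera call takes 0.05 s, during which the arm holds its last target. There are 200 camera calls.

### The job

The lump of iron concretion on the bed of the small screw press has just been glued and has to set under pressure. Fit the loose crank fully down over the square end of the press's screw, wind it round clockwise (seen from above) until you feel the sprung foot meet the lump, then give it about half a turn more, no harder, so that it is nipped but not crushed. Let go, leaving the crank on the screw and the other things on the worktop where they lie.

Things in the scene. Friction and masses are not known exactly. Their poses are not given: they have to be found in the camera images.
- press: small grey screw press, bolted down: base plate 130 x 150 x 14 mm, two steel columns, crosshead 34 x 150 mm along its y, its top 166 mm above the worktop at the middle boss. Origin: centre of the underside, on the screw's axis; z up. Clockwise turns (from above) lower the screw and foot together by 14 mm per turn; it takes about 7 N at the crank's handle and stays where it is left
- screw_shoulder (a point): point on the screw's axis, top of its 25 mm collar, on which the seated crank rests; 212 to 226 mm above the worktop at the start, sinks as the screw is wound. Frame as the press; it does not turn with the screw
- square_tip (a point): top of the screw's square end, 22 mm above screw_shoulder: 14 mm square, its top 8 mm tapering to 6 mm. How the square is turned about z is NOT given (this frame keeps the press's yaw): rest the socket on it lightly and turn the crank, at most a quarter turn, until it drops home, giving way to the side force; the taper leads in a socket up to 3 mm off
- press_bed (a point): centre of the cork bed's surface, 18 mm up, under the screw's axis. Above it hangs the sprung foot, a cork-faced 46 mm disc, its underside 147 mm below screw_shoulder. The spring is preloaded with 60 N, then gives 6 N per mm for 16 mm: at touch the handle gets 2 to 3 N stiffer, half a turn later 1.5 to 2 N more (then about 100 N on the lump); 1 1/8 turns bottom it
- concretion: brown lump of iron concretion, 38 x 41 x 23 mm high with an uneven top, loose on the press bed under the foot; origin: centre of its underside. The foot starts 24 to 38 mm above it: 1.7 to 2.8 turns
- crank_hub (a point): centre, half-way up, of the square hub (26 x 26 x 36 mm high) of the loose dark steel crank, which lies flat, handle up. x: along the arm to the handle; z up; two flats face +y and -y. The hub's underside, 18 mm below this point, has a square socket 15.4 mm wide and 24 mm deep, sides along x and y. Arm: 18 mm wide, 8 mm thick, flush with the underside. 0.2 kg
- crank_handle (a point): point on the axis of the crank's turned wooden handle, an upright barrel 20 mm in diameter, spinning freely on its pin, 52 mm from the hub's axis. It reaches from 10 to 68 mm above the crank's underside; this point is 52 mm above the underside (34 mm above crank_hub). Frame as crank_hub
- glue_tube: bystander: glue tube, 36 x 136 x 24 mm, lying between press and crank
- sherd: bystander: small glazed sherd, 28 x 36 x 7 mm, lying between press and crank, further back
- petri_dish: bystander: petri dish, 66 mm across, 13 mm high, at the left
- loupe: bystander: folding loupe, 28 x 36 x 15 mm, at the right

How it is judged:
By the outcome, as a careful person would: the job done as asked, in the order asked, and still so for the second after the job is handed in, with the robot touching nothing.
It also fails if it takes over 72 s, if anything falls off the work surface, if the arm or the gripper's body presses on something with over 40 N, if the wrist force passes 120 N, or if a joint passes its speed limit or range.

## Working session

There is one attempt and no reset: what is moved stays moved. The work goes in short steps, Python scripts to look and compute and a shell command to move; the robot and the scene stay as the last step left them, time stands still between calls to the robot, and variables do not carry over. Pictures are saved under pics/ and viewed, at most 10 in all, crops included, and the job is handed in when it is done.

```bash
ls; mkdir -p pics; cat > h.py <<'E'
import numpy as np, cv2
from workcell import env, grab_frame, camera_model, models
from scipy.spatial.transform import Rotation as Ro
def ray(cam,uv):
    m=camera_model(cam); K,R,t=map(np.array,(m["K"],m["R"],m["t"]))
    d=R.T@np.linalg.inv(K)@np.array([*uv,1.]); return -R.T@t,d
def at_z(cam,uv,z):
    o,d=ray(cam,uv); return o+d*(z-o[2])/d[2]
def proj(cam,X):
    m=camera_model(cam); p=np.array(m["K"])@(np.array(m["R"])@np.array(X,float)+np.array(m["t"]).ravel()); return p[:2]/p[2]
E
python3 - <<'E'
from h import *
s=env.state(); print(s["time_s"],s["ee_pos"],s["ee_rot"],s["force"],s["gripper_width"])
a=grab_frame("scene");b=grab_frame("top");
cv2.imwrite("pics/s.png",a);cv2.imwrite("pics/t.png",b)
for n in ["press","crank_hub","crank_handle","square_tip","concretion","glue_tube","sherd","petri_dish","loupe"]:
    for c in ["top","scene"]:
        r=models.search_frame(n,c); print(n,c,[(np.round(q["point"]),round(q["p"],2)) for q in r[:2]])
E
```

```text
pics
0.0 [257.00865504 513.82151181 224.13963715] [-1.79899315e+02 -3.83816392e-04  1.53425528e+02] [-0.02001352 -0.60853495 -0.77075143] 91.31168506170908
press top [(array([ 522., -145.,   22.]), 0.88)]
press scene [(array([ 527., -155.,   76.]), 0.61)]
crank_hub top [(array([571., 188.,  41.]), 0.75), (array([ 522., -140.,   18.]), 0.69)]
crank_hub scene [(array([574., 180.,  25.]), 0.63)]
crank_handle top [(array([571., 190.,  35.]), 0.47)]
crank_handle scene [(array([ 531., -157.,  122.]), 0.51)]
square_tip top [(array([ 529., -146.,  119.]), 0.49)]
square_tip scene [(array([ 534., -156.,  122.]), 0.94), (array([576., 178.,  26.]), 0.27)]
concretion top []
concretion scene [(array([ 526., -151.,   44.]), 0.5)]
glue_tube top [(array([503.,  20.,  13.]), 0.58)]
glue_tube scene [(array([492.,  -6.,  13.]), 0.67)]
sherd top []
sherd scene [(array([ 530., -156.,  122.]), 0.74)]
petri_dish top [(array([571., 376.,   3.]), 0.85)]
petri_dish scene [(array([571., 382.,   3.]), 0.47)]
loupe top [(array([ 421., -321.,   15.]), 0.52)]
loupe scene [(array([ 414., -327.,   17.]), 0.49)]
```

View pics/t.png

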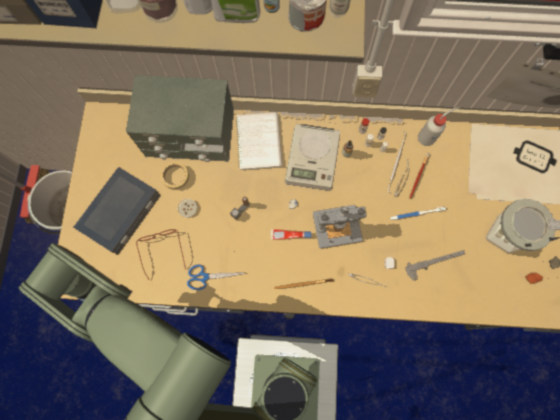

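View pics/s.png

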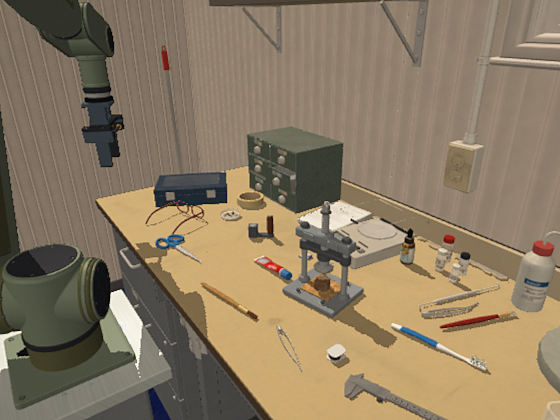

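The top view shows the crank at about (240,208) and the press at (340,227), with the glue tube at (292,235) and the sherd at (293,203). In the scene view the crank hub is at (254,230) and the handle at (269,225). Next I'll get a close wrist view.

```bash
cat >> h.py <<'E'
def plan(p,rpy=None,n=1):
    """tool-axis shift per row and rotvec per row for n rows to reach world p / rpy"""
    s=env.state(); R=Ro.from_euler("xyz",s["ee_rot"],degrees=True)
    d=R.inv().apply(np.array(p)-s["ee_pos"]); print("total shift",d.round(1))
    if rpy is not None: print("total rotvec",(R.inv()*Ro.from_euler("xyz",rpy,degrees=True)).as_rotvec(degrees=True).round(2))
def wray(uv,s):
    m=camera_model("wrist"); M=np.array(m["mount"]); K=np.array(m["K"])
    R=Ro.from_euler("xyz",s["ee_rot"],degrees=True).as_matrix()
    d=R@M[:3,:3]@np.linalg.inv(K)@np.array([*uv,1.]); return R@M[:3,3]+s["ee_pos"],d
def w_z(uv,z,s):
    o,d=wray(uv,s); return o+d*(z-o[2])/d[2]
def wproj(X,s):
    m=camera_model("wrist"); M=np.array(m["mount"]); K=np.array(m["K"])
    R=Ro.from_euler("xyz",s["ee_rot"],degrees=True).as_matrix()
    c=M[:3,:3].T@(R.T@(np.array(X,float)-s["ee_pos"])-M[:3,3]); p=K@c; return p[:2]/p[2]
E
python3 - <<'E'
from h import *
m=camera_model("wrist"); print(np.round(m["mount"],2),m["K"])
for p in [(240,208),(236,213),(245,200)]: print(at_z("top",p,30))
for p in [(254,230),(269,225)]: print(at_z("scene",p,30))
plan([572,185,225],[180,0,153.4])
E
```

```text
[[-0.0000e+00 -9.6000e-01 -2.8000e-01  7.8990e+01]
 [ 1.0000e+00 -0.0000e+00  0.0000e+00  1.0000e-02]
 [-0.0000e+00 -2.8000e-01  9.6000e-01 -1.6091e+02]
 [ 0.0000e+00  0.0000e+00  0.0000e+00  1.0000e+00]] [[293.94891377   0.         280.72885177]
 [  0.         293.94891377 208.94652964]
 [  0.           0.           1.        ]]
[574.21807343 187.16553707  30.        ]
[555.88140641 199.17796861  30.        ]
[603.4972664  172.56842374  30.        ]
[548.67990576 184.40926156  30.        ]
[603.05800998 185.97540052  30.        ]
total shift [-428.8 -153.7   -0. ]
total rotvec [0.01 0.   0.03]
```

```bash
python3 -m crank '-1 -53 -19 8 0 0 0;-1 -53 -19 8 0 0 0;-1 -53 -19 8 0 0 0;-1 -53 -19 8 0 0 0;-1 -53 -19 8 0 0 0;-1 -53 -19 8 0 0 0;-1 -53 -19 8 0 0 0;-1 -53 -19 8 0 0 0;-1 0 0 0 0 0 0;-1 0 0 0 0 0 0'
python3 - <<'E'
from h import *
s=env.state(); a=grab_frame("wrist"); cv2.imwrite("pics/w1.png",a); cv2.imwrite("pics/w1c.png",cv2.resize(a[60:400,120:460],(600,600),interpolation=cv2.INTER_CUBIC))
print(s["time_s"],s["ee_pos"],s["ee_rot"])
for n in ["crank_hub","crank_handle"]:
  print(n,[(np.round(q["point"]),round(q["p"],2),wproj(q["point"],s).round()) for q in models.search_frame(n,"wrist")])
E
```

```text
time_s: 2.25
ee_pos: [568.1, 188.8, 160.8]
ee_rot: [-180.0, -0.1, 153.4]
force: [-0.6, 0.7, -0.7]
gripper_width: 91.2
gripper_force: 0.0
2.25 [568.11108289 188.78764328 160.80690986] [-1.79999906e+02 -5.18777759e-02  1.53388453e+02]
crank_hub [(array([575., 190.,  36.]), 0.61, array([284., 211.]))]
crank_handle [(array([574., 189.,  36.]), 0.78, array([283., 211.])), (array([485., -94.,  14.]), 0.46, array([ 23., 246.]))]
```

View pics/w1.png

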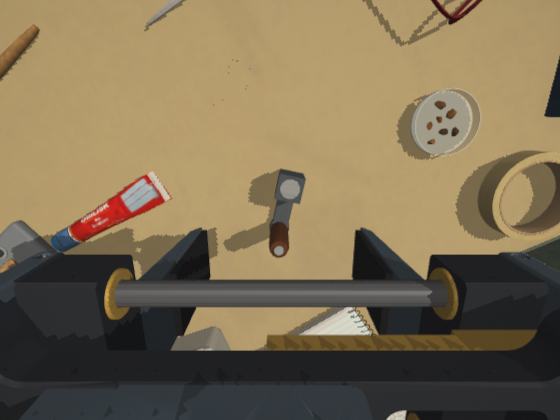

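The hub top is at about (290,187) and the handle top at (279,251). I'll zoom in for precise corners.

```bash
python3 - <<'E'
import cv2
a=cv2.imread("pics/w1.png"); cv2.imwrite("pics/w1c.png",cv2.resize(a[160:265,235:335],None,fx=5.7,fy=5.7,interpolation=cv2.INTER_CUBIC))
E
```

```text
(no output)
```

View pics/w1c.png

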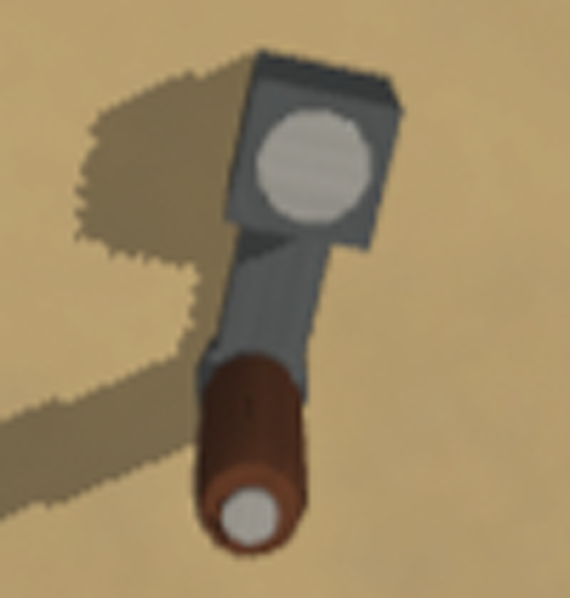

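In the crop, the hub's top face has corners at (262,78), (402,108), (368,248) and (228,218), and the handle's top centre is at (250,515).

```bash
python3 - <<'E'
from h import *
s=env.state()
f=lambda u,v:(235+u/5.7-.4,160+v/5.7-.4)
c=np.array([w_z(f(*p),36,s) for p in [(262,78),(402,108),(368,248),(228,218)]]); print(c.round(1), c.mean(0))
h=w_z(f(250,515),68,s); print("handle",h)
e=(c[3]-c[0]+c[2]-c[1]); y1=np.degrees(np.arctan2(e[1],e[0])); e2=h-c.mean(0); print(y1,np.degrees(np.arctan2(e2[1],e2[0])),np.hypot(*e2[:2]))
plan([*c.mean(0)[:2],160],[180,0,y1+180])
E
```

```text
[[538.5 204.6  36. ]
 [554.  223.9  36. ]
 [573.9 207.8  36. ]
 [558.  188.2  36. ]] [556.10720598 206.10277911  36.        ]
handle [597.68800958 172.76610776  68.        ]
-39.45044994117055 -38.72027590917976 53.29443577507793
total shift [17.6  9.4  1.4]
total rotvec [ 0.03 -0.   12.98]
```

```bash
python3 -m crank '-1 17.5 9.3 0 0 0 0;-1 0 0 0 0 0 6.2;-1 0 0 0 0 0 6.3;-1 0 0 45 0 0 0;-1 0 0 45 0 0 0;-1 0 0 35 0 0 0;-1 0 0 19.5 0 0 0;-1 0 0 0 0 0 0' 40
python3 - <<'E'
from h import *
s=env.state(); a=grab_frame("wrist"); cv2.imwrite("pics/w2.png",a)
print(s["ee_pos"],s["ee_rot"])
E
python3 -m crank '0 0 0 0 0 0 0;0.3 0 0 0 0 0 0;0.6 0 0 0 0 0 0;0.8 0 0 0 0 0 0;0.8 0 0 0 0 0 0;0.8 0 0 0 0 0 0;0.8 0 0 0 0 0 0' 40
```

```text
time_s: 3.4
ee_pos: [554.9, 205.9, 15.3]
ee_rot: [-179.8, -0.1, 141.0]
force: [-0.4, -0.3, 0.6]
gripper_width: 91.5
gripper_force: 0.0
[554.879639   205.91580767  15.27924957] [-1.79840452e+02 -1.26336070e-01  1.41016198e+02]
time_s: 4.32
ee_pos: [556.9, 204.8, 16.4]
ee_rot: [-180.0, -0.0, 140.9]
force: [-0.6, 0.7, 0.5]
gripper_width: 26.0
gripper_force: 40.0
```

```bash
python3 -m crank '0.8 0 0 -30 0 0 0;0.8 0 0 -55 0 0 0;0.8 0 0 -55 0 0 0;0.8 0 0 -55 0 0 0;0.8 0 0 -55 0 0 0;0.8 0 0 -40 0 0 0'
python3 -m crank '0.8 -22 -16 0 0 0 0;0.8 -43.5 -32.3 0 0 0 0;0.8 -43.5 -32.3 0 0 0 0;0.8 -43.5 -32.3 0 0 0 0;0.8 -43.5 -32.3 0 0 0 0;0.8 -43.5 -32.3 0 0 0 0;0.8 -22 -16 0 0 0 0;0.8 0 0 0 0 0 0;0.8 0 0 0 0 0 0'
python3 - <<'E'
from h import *
s=env.state(); a=grab_frame("wrist"); cv2.imwrite("pics/w3.png",a); cv2.imwrite("pics/s3.png",grab_frame("scene")); cv2.imwrite("pics/t3.png",grab_frame("top"))
np.save("s3.npy",dict(s),allow_pickle=True)
print(s["ee_pos"],s["ee_rot"])
for n in ["square_tip","screw_shoulder","press"]:
  for c in ["wrist","scene","top"]:
    print(n,c,[(np.round(q["point"]),round(q["p"],2)) for q in models.search_frame(n,c)[:2]])
E
```

```text
time_s: 5.08
ee_pos: [556.9, 204.8, 308.7]
ee_rot: [179.9, 0.0, 140.9]
force: [0.6, 0.9, -3.3]
gripper_width: 25.6
gripper_force: 40.0
time_s: 6.2
ee_pos: [637.6, -109.6, 305.8]
ee_rot: [-180.0, -0.1, 140.9]
force: [-0.6, 0.5, -2.1]
gripper_width: 25.7
gripper_force: 40.0
[ 637.57972673 -109.58044583  305.77486898] [-1.79995062e+02 -1.08386040e-01  1.40936413e+02]
square_tip wrist [(array([ 542., -141.,  219.]), 0.97)]
square_tip scene [(array([ 534., -156.,  120.]), 0.66)]
square_tip top []
screw_shoulder wrist [(array([ 543., -138.,  214.]), 0.64)]
screw_shoulder scene [(array([ 533., -154.,  123.]), 0.94)]
screw_shoulder top []
press wrist [(array([ 547., -140.,  156.]), 0.61)]
press scene [(array([ 527., -154.,   76.]), 0.97), (array([ 528., -153.,   42.]), 0.21)]
press top [(array([ 531., -206.,   24.]), 0.64)]
```

View pics/w3.png

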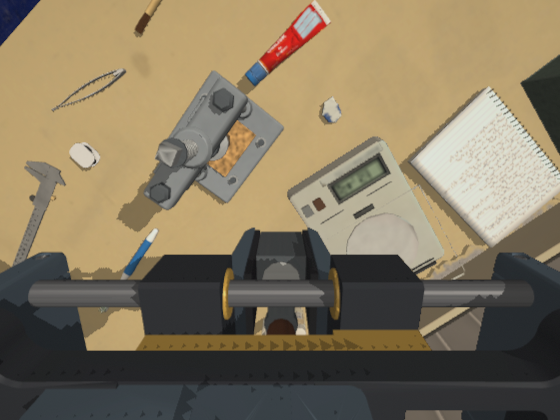

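The square tip shows at about (173,149), the crosshead bolts at (223,98) and (160,191), and the cork bed at (232,150). I'll zoom in on the tip in the wrist and scene views.

```bash
python3 - <<'E'
import cv2,numpy as np
a=cv2.imread("pics/w3.png")[120:190,140:220]; b=cv2.imread("pics/s.png")[190:250,300:350]
A=cv2.resize(a,None,fx=5,fy=5,interpolation=cv2.INTER_CUBIC); B=cv2.resize(b,None,fx=6,fy=6,interpolation=cv2.INTER_CUBIC)
o=np.zeros((360,700,3),np.uint8); o[:350,:400]=A; o[:360,400:700]=B; cv2.imwrite("pics/z3.png",o)
E
```

```text
(no output)
```

View pics/z3.png

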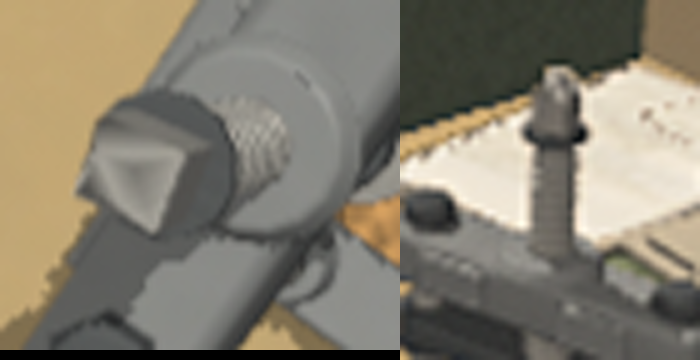

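```bash
python3 - <<'E'
from h import *
from scipy.optimize import least_squares
s=np.load("s3.npy",allow_pickle=True).item()
fw=lambda u,v:np.array((140+u/5-.4,120+v/5-.4)); fs=lambda u,v:np.array((300+(u-400)/6-.4,190+v/6-.4))
print("boss z166",w_z(fw(262,140),166,s))
cw=fw(166,164); cs=fs(556,131); tw=fw(129,172); ts=fs(560,68)
def f(p):
    x,y,z=p; A=[x,y,z];B=[x,y,z+22]
    return np.r_[wproj(A,s)-cw,proj("scene",A)-cs,wproj(B,s)-tw,proj("scene",B)-ts,(wproj([x,y,166],s)-fw(262,140))]
r=least_squares(f,[535,-150,218]); print(r.x,r.fun.round(1))
x,y,z=r.x
# project square at taper base for various yaws into crop
for a in (0,15,30,45,60,75):
    q=[]
    for k in range(4):
        t=np.radians(a+45+90*k); u=wproj([x+9.9*np.cos(t),y+9.9*np.sin(t),z+14],s); q.append(((u-[140,120]+.4)*5).round())
    print(a,[tuple(map(int,i)) for i in q])
E
```

```text
boss z166 [ 537.51580322 -142.83405915  166.        ]
[ 537.22249331 -143.25948996  215.74206297] [ 1.5 -0.3 -0.3 -0.7 -1.   0.6 -0.6  0.5 -0.5  0. ]
0 [(205, 177), (143, 107), (80, 164), (143, 232)]
15 [(203, 160), (126, 107), (83, 180), (159, 232)]
30 [(197, 144), (111, 112), (89, 196), (174, 227)]
45 [(187, 130), (98, 121), (99, 210), (187, 219)]
60 [(174, 119), (88, 133), (112, 221), (197, 207)]
75 [(159, 111), (82, 148), (127, 228), (203, 193)]
```

```bash
python3 - <<'E'
from h import *
from scipy.optimize import least_squares
s=np.load("s3.npy",allow_pickle=True).item()
fw=lambda u,v:np.array((140+u/5-.4,120+v/5-.4)); fs=lambda u,v:np.array((300+(u-400)/6-.4,190+v/6-.4))
obs=np.array([fw(*p) for p in [(190,150),(98,122),(78,193),(163,237)]])
cw=fw(166,164); cs=fs(556,131); ts=fs(560,68)
def f(p):
    x,y,z,a=p; A=[x,y,z];B=[x,y,z+22]
    q=np.array([wproj([x+9.9*np.cos(t),y+9.9*np.sin(t),z+14],s) for t in np.radians(a+45+90*np.arange(4))])
    return np.r_[wproj(A,s)-cw,proj("scene",A)-cs,proj("scene",B)-ts,(wproj([x,y,166],s)-fw(262,140)),(q-obs).ravel()/1.5]
r=least_squares(f,[535,-150,218,30]); print(r.x,r.fun.round(1))
print(env.state()["qpos"])
R=Ro.from_euler("xyz",s["ee_rot"],degrees=True).as_matrix()
# hub as held: check image of hub/handle predicted
h=np.array(s["ee_pos"])
plan([r.x[0],r.x[1],r.x[2]+22+16+16],[180,0,122])
E
```

```text
[ 537.06907709 -144.21421841  217.13601165   28.22750625] [-0.   0.4 -0.  -1.2 -0.4  0.1 -1.3  0.5  0.  -0.   0.9 -0.9  0.2  0.7
  0.2 -0.7]
[-1.08175520e+01  2.31790035e+01  7.06767350e+01  3.95344705e-03
  8.61393261e+01 -6.17517306e+01]
total shift [ 56.9 -90.   35.3]
total rotvec [1.000e-02 0.000e+00 1.893e+01]
```

```bash
python3 -m crank '0.8 14 -22.5 0 0 0 0;0.8 27.5 -45.2 0 0 0 0;0.8 14 -22.5 0 0 0 0;0.8 0 0 0 0 0 10.4;0.8 0 0 0 0 0 10.5;0.8 0 0 20 0 0 0;0.8 0 0 18 0 0 0;0.8 0 0 0 0 0 0;0.8 0 0 0 0 0 0'
python3 - <<'E'
from h import *
s=env.state(); np.save("s4.npy",dict(s),allow_pickle=True)
a=grab_frame("wrist"); b=grab_frame("scene"); cv2.imwrite("pics/w4.png",a); cv2.imwrite("pics/s4.png",b)
A=cv2.resize(a[150:330,180:380],None,fx=2,fy=2,interpolation=cv2.INTER_CUBIC); B=cv2.resize(b[140:240,280:370],None,fx=4,fy=4,interpolation=cv2.INTER_CUBIC)
o=np.zeros((400,760,3),np.uint8); o[:360,:400]=A; o[:400,400:760]=B; cv2.imwrite("pics/z4.png",o)
print(s["ee_pos"],s["ee_rot"],s["force"])
E
```

```text
time_s: 7.92
ee_pos: [538.5, -145.5, 269.3]
ee_rot: [179.9, 0.1, 120.0]
force: [0.0, 0.2, -2.7]
gripper_width: 26.2
gripper_force: 40.0
[ 538.48616075 -145.46216782  269.27659391] [1.79938500e+02 5.57942393e-02 1.20023341e+02] [ 0.04245819  0.1769007  -2.67953492]
```

View pics/z4.png

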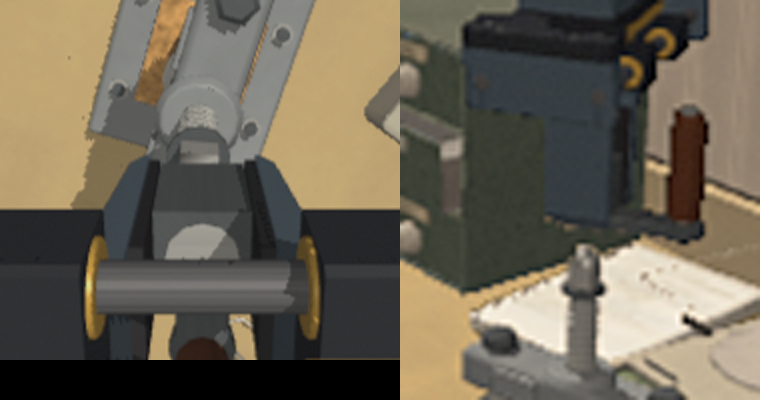

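The screw's square lines up with the hub in the wrist view (left), and in the scene view the hub hangs over the tip. Now a gentle descent.

```bash
for i in 1; do python3 -m crank '0.8 0 0 6 0 0 0;0.8 0 0 3 0 0 0;0.8 0 0 0 0 0 0' 
python3 -m crank '0.8 0 0 3 0 0 0;0.8 0 0 0 0 0 0'
python3 -m crank '0.8 0 0 3 0 0 0;0.8 0 0 0 0 0 0'; done | grep -E "time|pos|force:"
```

```text
time_s: 8.4
ee_pos: [537.8, -145.2, 259.0]
force: [-0.5, -0.2, -3.2]
gripper_force: 40.0
time_s: 8.65
ee_pos: [537.9, -145.3, 256.2]
force: [0.5, -0.2, -1.7]
gripper_force: 40.0
time_s: 8.9
ee_pos: [537.9, -145.3, 253.1]
force: [0.7, -0.7, -1.9]
gripper_force: 40.0
```

```bash
(python3 -m crank '0.8 0 0 2 0 0 0;0.8 0 0 0 0 0 0' 
python3 -m crank '0.8 0 0 2 0 0 0;0.8 0 0 0 0 0 0'
python3 -m crank '0.8 0 0 2 0 0 0;0.8 0 0 0 0 0 0') | grep -E "time|pos|force:"
```

```text
time_s: 9.15
ee_pos: [538.0, -145.3, 251.3]
force: [-0.2, -0.3, -2.9]
gripper_force: 40.0
time_s: 9.4
ee_pos: [538.0, -145.3, 249.3]
force: [0.7, 0.1, -2.7]
gripper_force: 40.0
time_s: 9.65
ee_pos: [537.9, -145.3, 247.3]
force: [-0.5, -0.5, -2.7]
gripper_force: 40.0
```

```bash
(python3 -m crank '0.8 0 0 2 0 0 0;0.8 0 0 0 0 0 0' 
python3 -m crank '0.8 0 0 2 0 0 0;0.8 0 0 0 0 0 0'
python3 -m crank '0.8 0 0 2 0 0 0;0.8 0 0 0 0 0 0') | grep -E "time|pos|force:|rot"
```

```text
time_s: 9.9
ee_pos: [537.9, -145.4, 245.8]
ee_rot: [-180.0, 0.0, 120.0]
force: [-2.3, -1.2, 0.2]
gripper_force: 40.0
time_s: 10.15
ee_pos: [537.3, -145.3, 242.8]
ee_rot: [-179.9, -0.1, 120.0]
force: [-3.4, -0.9, -0.0]
gripper_force: 40.0
time_s: 10.4
ee_pos: [537.4, -145.4, 240.8]
ee_rot: [-179.9, -0.1, 120.0]
force: [-3.6, -0.8, -1.7]
gripper_force: 40.0
```

```bash
(python3 -m crank '0.8 0.3 -0.6 2 0 0 0;0.8 0 0 0 0 0 0' 
python3 -m crank '0.8 0 0 2 0 0 0;0.8 0 0 0 0 0 0'
python3 -m crank '0.8 0 0 1.5 0 0 0;0.8 0 0 0 0 0 0') | grep -E "time|pos|force:|rot"; python3 -c "
from h import *
print(env.state()['torque'])"
```

```text
time_s: 10.65
ee_pos: [537.3, -145.3, 239.1]
ee_rot: [-180.0, -0.0, 120.0]
force: [-4.5, -1.2, -2.1]
gripper_force: 40.0
time_s: 10.9
ee_pos: [537.3, -145.3, 237.3]
ee_rot: [-180.0, -0.0, 120.0]
force: [-4.1, -1.2, -1.1]
gripper_force: 40.0
time_s: 11.15
ee_pos: [537.3, -145.3, 235.9]
ee_rot: [-180.0, -0.0, 120.0]
force: [-4.4, -1.6, -0.5]
gripper_force: 40.0
[-0.22160256  0.89882821  0.00452052]
```

```bash
(python3 -m crank '0.8 0.3 -0.5 1.5 0 0 0;0.8 0 0 0 0 0 0' 
python3 -m crank '0.8 0 0 1.5 0 0 0;0.8 0 0 0 0 0 0'
python3 -m crank '0.8 0 0 1 0 0 0;0.8 0 0 0 0 0 0') | grep -E "time|pos|force:|rot"
```

```text
time_s: 11.4
ee_pos: [537.1, -145.3, 234.3]
ee_rot: [180.0, 0.0, 120.0]
force: [-3.3, -1.3, -0.7]
gripper_force: 40.0
time_s: 11.65
ee_pos: [537.1, -145.3, 232.8]
ee_rot: [180.0, 0.0, 120.0]
force: [-2.1, -0.5, -1.1]
gripper_force: 40.0
time_s: 11.9
ee_pos: [537.1, -145.3, 232.3]
ee_rot: [180.0, 0.0, 120.0]
force: [-3.0, -0.7, 1.1]
gripper_force: 40.0
```

```bash
(python3 -m crank '0.8 0 0 1 0 0 0;0.8 0 0 0 0 0 0' 
python3 -m crank '0.8 0 0 1 0 0 0;0.8 0 0 0 0 0 0'
python3 -m crank '0.8 0 0 1 0 0 0;0.8 0 0 0 0 0 0') | grep -E "time|pos|force:|rot"
```

```text
time_s: 12.15
ee_pos: [537.1, -145.3, 232.3]
ee_rot: [179.9, 0.1, 120.0]
force: [-3.0, -0.4, 6.7]
gripper_force: 40.0
time_s: 12.4
ee_pos: [537.1, -145.4, 232.2]
ee_rot: [179.9, 0.1, 120.0]
force: [-5.9, -0.2, 11.1]
gripper_force: 40.0
time_s: 12.65
ee_pos: [537.2, -145.4, 232.2]
ee_rot: [179.9, 0.1, 120.0]
force: [-6.9, -0.3, 15.2]
gripper_force: 40.0
```

The hub stopped at TCP z 232.2 with Fz rising steadily, so it's seated with the underside at about z 216. Next: release, go up and move over to the handle.

```bash
(python3 -m crank '0.8 0 0 -3 0 0 0;0 0 0 0 0 0 0;0 0 0 0 0 0 0;0 0 0 0 0 0 0;0 0 0 0 0 0 0' 40
python3 -m crank '0 0 0 -15 0 0 0;0 0 0 -30 0 0 0;0 0 0 -29 0 0 0;0 -25.5 0 0 0 0 0;0 -25.5 0 0 0 0 0;0 0 0 0 0 0 0;0 0 0 0 0 0 0') | grep -E "time|pos|force:|rot|width"
python3 - <<'E'
from h import *
s=env.state(); np.save("s5.npy",dict(s),allow_pickle=True)
a=grab_frame("wrist"); b=grab_frame("scene"); cv2.imwrite("pics/w5.png",a); cv2.imwrite("pics/s5.png",b)
A=cv2.resize(a[120:330,180:380],None,fx=2,fy=2,interpolation=cv2.INTER_CUBIC); B=cv2.resize(b[140:240,280:370],None,fx=4,fy=4,interpolation=cv2.INTER_CUBIC)
o=np.zeros((420,760,3),np.uint8); o[:420,:400]=A; o[:400,400:760]=B; cv2.imwrite("pics/z5.png",o)
E
```

```text
time_s: 13.28
ee_pos: [537.0, -145.3, 231.8]
ee_rot: [180.0, -0.0, 120.0]
force: [-0.9, -0.6, -0.9]
gripper_width: 45.2
gripper_force: 0.0
time_s: 14.15
ee_pos: [562.1, -189.0, 306.4]
ee_rot: [180.0, -0.0, 120.0]
force: [0.0, 0.2, 1.3]
gripper_width: 45.8
gripper_force: 0.0
```

View pics/z5.png

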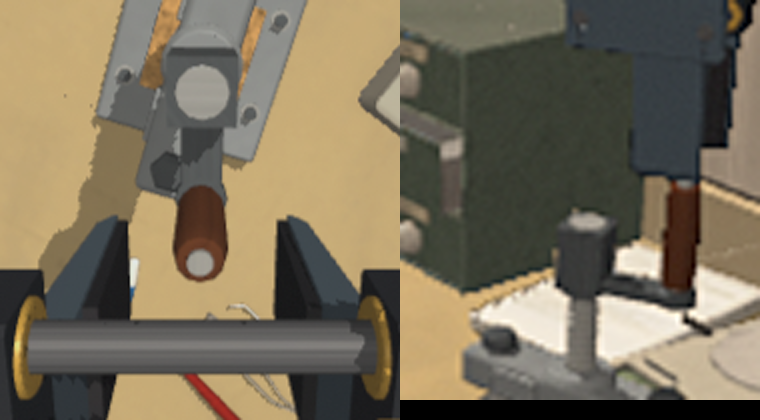

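The crank sits on the collar, with the hub disc at wrist pixel (281,166) and the handle top at (280,251). I'll work out the precise axis and handle positions.

```bash
python3 - <<'E'
from h import *
s=np.load("s5.npy",allow_pickle=True).item()
h=w_z((180+203/2,120+92/2),252,s); k=w_z((180+200/2,120+262/2),284.3,s); print(h,k,np.hypot(*(k-h)[:2]),np.degrees(np.arctan2(*(k-h)[1::-1])))
plan(k)
E
```

```text
[ 537.68593899 -145.78194573  252.        ] [ 563.19847518 -192.21420661  284.3       ] 52.979659815757834 -61.21309266385859
total shift [-3.6 -0.7 22.1]
```

```bash
(python3 -m crank '0 -1.3 -0.3 20 0 0 0;0 0 0 16 0 0 0;0 0 0 8 0 0 0;0 0 0 0 0 0 0;0.5 0 0 0 0 0 0;0.8 0 0 0 0 0 0;0.8 0 0 0 0 0 0;0.8 0 0 0 0 0 0;0.8 0 0 0 0 0 0' 40) | grep -E "time|pos|force:|rot|width"
python3 - <<'E'
from h import *
import numpy as np
print(env.state()["qpos"])
# circle rows, crank yaw a from -60.5 clockwise, per 22.5 deg, tool yaw 120
R=Ro.from_euler("xyz",[180,0,120],degrees=True)
a=-60.5-22.5*np.arange(17)
P=np.c_[52*np.cos(np.radians(a)),52*np.sin(np.radians(a)),-14*np.arange(17)/16]
print(R.inv().apply(np.diff(P,axis=0)).round(1).tolist())
E
```

```text
time_s: 15.38
ee_pos: [562.8, -190.9, 262.2]
ee_rot: [180.0, 0.0, 120.0]
force: [0.3, -0.4, 0.9]
gripper_width: 19.0
gripper_force: 40.0
[-1.98437062e+01  1.89188380e+01  8.33494548e+01 -3.31466555e-03
  7.76910967e+01 -4.98647684e+01]
[[4.1, -19.9, 0.9], [11.4, -16.8, 0.9], [17.0, -11.1, 0.9], [19.9, -3.8, 0.9], [19.9, 4.1, 0.9], [16.8, 11.4, 0.9], [11.1, 17.0, 0.9], [3.8, 19.9, 0.9], [-4.1, 19.9, 0.9], [-11.4, 16.8, 0.9], [-17.0, 11.1, 0.9], [-19.9, 3.8, 0.9], [-19.9, -4.1, 0.9], [-16.8, -11.4, 0.9], [-11.1, -17.0, 0.9], [-3.8, -19.9, 0.9]]
```

```bash
(python3 -m crank '0.8 4.1 -19.9 0.9 0 0 0;0.8 11.4 -16.8 0.9 0 0 0'
python3 -m crank '0.8 17 -11.1 0.9 0 0 0;0.8 19.9 -3.8 0.9 0 0 0'
python3 -m crank '0.8 19.9 4.1 0.9 0 0 0;0.8 16.8 11.4 0.9 0 0 0'
python3 -m crank '0.8 11.1 17 0.9 0 0 0;0.8 3.8 19.9 0.9 0 0 0') | grep -E "time|pos|force:|rot|width"
```

```text
time_s: 15.62
ee_pos: [526.5, -196.6, 261.5]
ee_rot: [179.6, 0.4, 120.0]
force: [6.1, 0.4, 0.7]
gripper_width: 19.3
gripper_force: 40.0
time_s: 15.88
ee_pos: [493.4, -174.4, 260.3]
ee_rot: [179.9, 0.6, 120.0]
force: [3.0, -6.8, 3.8]
gripper_width: 19.1
gripper_force: 40.0
time_s: 16.12
ee_pos: [485.5, -134.0, 258.6]
ee_rot: [-179.8, 0.3, 120.0]
force: [-3.9, -6.1, 7.8]
gripper_width: 19.2
gripper_force: 40.0
time_s: 16.38
ee_pos: [509.0, -100.2, 256.5]
ee_rot: [-179.8, -0.0, 120.0]
force: [-5.8, -1.0, 9.3]
gripper_width: 19.1
gripper_force: 40.0
```

```bash
cat > f.py <<'E'
import sys,re,numpy as np
C=np.array([537.2,-145.2]); L=[]
for b in sys.stdin.read().split("time_s:")[1:]:
    t=float(b.split()[0]); g=lambda k:np.array(eval(re.search(k+r": (\[.*?\])",b)[1]))
    p=g("ee_pos"); f=g("force"); d=p[:2]-C; a=np.degrees(np.arctan2(d[1],d[0])); w=np.radians(a)
    turned=(-60.5-a)%360
    print(f"t {t:.2f} turned(mod) {turned:.0f} r {np.hypot(*d):.1f} z {p[2]:.1f} Ft {-(f[0]*np.sin(w)-f[1]*np.cos(w)):.1f} Fr {f[0]*np.cos(w)+f[1]*np.sin(w):.1f} Fz {f[2]:.1f}", re.search(r"width: (\S+)",b)[1])
E
(python3 -m crank '0.8 -4.1 19.9 0.9 0 0 0;0.8 -11.4 16.8 0.9 0 0 0'
python3 -m crank '0.8 -17 11.1 0.9 0 0 0;0.8 -19.9 3.8 0.9 0 0 0'
python3 -m crank '0.8 -19.9 -4.1 0.9 0 0 0;0.8 -16.8 -11.4 0.9 0 0 0'
python3 -m crank '0.8 -11.1 -17 0.9 0 0 0;0.8 -3.8 -19.9 0.9 0 0 0') | python3 f.py
```

```text
t 16.62 turned(mod) 223 r 52.6 z 254.7 Ft 6.4 Fr -1.3 Fz 9.0 19.1
t 16.88 turned(mod) 268 r 52.0 z 252.8 Ft 6.2 Fr -3.3 Fz 8.7 19.0
t 17.12 turned(mod) 313 r 52.0 z 250.8 Ft 6.5 Fr -3.7 Fz 6.8 19.5
t 17.38 turned(mod) 357 r 52.1 z 249.1 Ft 6.1 Fr -4.0 Fz 3.8 19.1
```

```bash
(python3 -m crank '0.8 4.1 -19.9 0.9 0 0 0;0.8 11.4 -16.8 0.9 0 0 0'
python3 -m crank '0.8 17 -11.1 0.9 0 0 0;0.8 19.9 -3.8 0.9 0 0 0'
python3 -m crank '0.8 19.9 4.1 0.9 0 0 0'
python3 -m crank '0.8 16.8 11.4 0.9 0 0 0'
python3 -m crank '0.8 11.1 17 0.9 0 0 0'
python3 -m crank '0.8 3.8 19.9 0.9 0 0 0'
python3 -m crank '0.8 -4.1 19.9 0.9 0 0 0'
python3 -m crank '0.8 -11.4 16.8 0.9 0 0 0') | python3 f.py
```

```text
t 17.62 turned(mod) 41 r 52.3 z 247.7 Ft 6.5 Fr -2.4 Fz 3.4 19.3
t 17.88 turned(mod) 86 r 52.6 z 246.2 Ft 6.4 Fr 1.5 Fz 4.8 19.3
t 18.00 turned(mod) 109 r 52.8 z 245.2 Ft 6.9 Fr 2.7 Fz 7.2 19.2
t 18.12 turned(mod) 132 r 53.1 z 244.3 Ft 6.8 Fr 2.2 Fz 9.8 19.1
t 18.25 turned(mod) 155 r 53.2 z 243.3 Ft 6.3 Fr 3.0 Fz 10.8 18.9
t 18.38 turned(mod) 177 r 53.2 z 242.4 Ft 5.9 Fr 1.3 Fz 11.4 19.3
t 18.50 turned(mod) 200 r 53.0 z 241.4 Ft 6.6 Fr 1.4 Fz 9.9 19.5
t 18.62 turned(mod) 223 r 52.7 z 240.5 Ft 5.4 Fr -0.8 Fz 9.4 19.2
```

```bash
python3 - <<'E'
from h import *
b=grab_frame("scene"); cv2.imwrite("pics/s6.png",cv2.resize(b[180:320,270:380],None,fx=5,fy=4.2,interpolation=cv2.INTER_CUBIC))
E
```

```text
(no output)
```

View pics/s6.png

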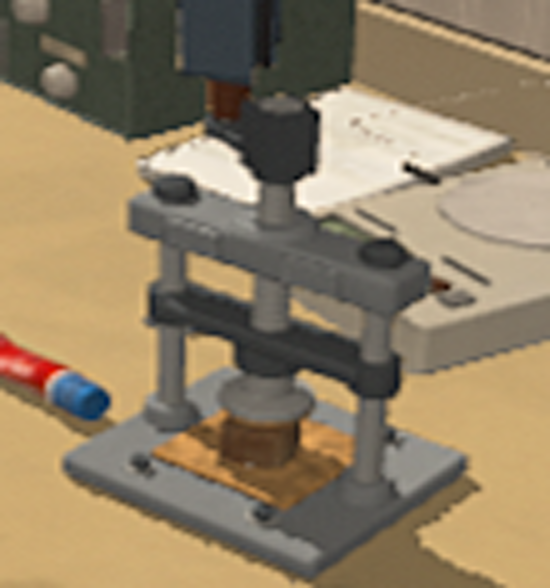

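The foot hangs just above the lump, a gap of a few mm at about (265,410) in the crop. I'll continue in single rows.

```bash
(python3 -m crank '0.8 -17 11.1 0.9 0 0 0'
python3 -m crank '0.8 -19.9 3.8 0.9 0 0 0'
python3 -m crank '0.8 -19.9 -4.1 0.9 0 0 0'
python3 -m crank '0.8 -16.8 -11.4 0.9 0 0 0') | python3 f.py
```

```text
t 18.80 turned(mod) 245 r 52.3 z 239.7 Ft 6.6 Fr -1.1 Fz 8.9 19.3
t 18.92 turned(mod) 268 r 52.1 z 238.6 Ft 5.8 Fr -2.8 Fz 9.6 19.2
t 19.05 turned(mod) 291 r 52.1 z 237.6 Ft 5.7 Fr -3.8 Fz 8.8 18.9
t 19.18 turned(mod) 313 r 52.1 z 236.7 Ft 5.8 Fr -3.5 Fz 7.2 19.4
```

```bash
(python3 -m crank '0.8 -11.1 -17 0.9 0 0 0'
python3 -m crank '0.8 -3.8 -19.9 0.9 0 0 0'
python3 -m crank '0.8 4.1 -19.9 0.9 0 0 0'
python3 -m crank '0.8 11.4 -16.8 0.9 0 0 0') | python3 f.py
```

```text
t 19.30 turned(mod) 335 r 52.1 z 235.8 Ft 5.2 Fr -4.0 Fz 7.1 19.0
t 19.42 turned(mod) 357 r 52.1 z 235.0 Ft 5.2 Fr -3.9 Fz 5.5 19.0
t 19.55 turned(mod) 19 r 52.3 z 234.3 Ft 6.6 Fr -3.3 Fz 5.5 19.3
t 19.68 turned(mod) 40 r 52.2 z 233.8 Ft 8.8 Fr -1.7 Fz 4.4 19.2
```

```bash
(python3 -m crank '0.8 17 -11.1 0.9 0 0 0'
python3 -m crank '0.8 19.9 -3.8 0.9 0 0 0'
python3 -m crank '0.8 19.9 4.1 0.9 0 0 0'
python3 -m crank '0.8 16.8 11.4 0.9 0 0 0') | python3 f.py
```

```text
t 19.80 turned(mod) 61 r 52.1 z 233.3 Ft 10.0 Fr 0.3 Fz 3.0 19.4
t 19.92 turned(mod) 84 r 52.4 z 232.5 Ft 9.7 Fr 3.6 Fz 5.4 19.2
t 20.05 turned(mod) 107 r 52.6 z 231.4 Ft 9.2 Fr 5.3 Fz 8.8 19.0
t 20.18 turned(mod) 130 r 53.1 z 230.3 Ft 9.4 Fr 5.5 Fz 11.6 19.3
```

```bash
(python3 -m crank '0.8 11.1 17 0.9 0 0 0'
python3 -m crank '0.8 3.8 19.9 0.9 0 0 0'
python3 -m crank '0.8 -4.1 19.9 0.9 0 0 0'
python3 -m crank '0.8 -3 6.7 0 0 0 0'
python3 -m crank '0.8 0 0 0 0 0 0') | python3 f.py
```

```text
t 20.30 turned(mod) 153 r 53.4 z 229.2 Ft 10.2 Fr 5.7 Fz 13.0 19.4
t 20.42 turned(mod) 176 r 53.4 z 228.1 Ft 9.3 Fr 4.3 Fz 14.1 19.1
t 20.55 turned(mod) 199 r 53.3 z 227.2 Ft 9.8 Fr 2.2 Fz 14.5 19.3
t 20.68 turned(mod) 208 r 53.0 z 226.9 Ft 10.1 Fr 2.9 Fz 14.3 19.1
t 20.80 turned(mod) 208 r 53.0 z 226.9 Ft 7.8 Fr 2.9 Fz 13.0 19.1
```

```bash
(python3 -m crank '0.8 0 0 -2.5 0 0 0;0.2 0 0 0 0 0 0;0.2 0 0 0 0 0 0;0.2 0 0 0 0 0 0'
python3 -m crank '0.2 0 0 -15 0 0 0;0.2 0 0 -45 0 0 0;0.2 0 0 -50 0 0 0;0.2 -50 -20 0 0 0 0;0.2 -50 -20 0 0 0 0;0.2 0 0 0 0 0 0;0.2 0 0 0 0 0 0') | python3 f.py
python3 - <<'E'
from h import *
s=env.state(); np.save("s7.npy",dict(s),allow_pickle=True)
a=grab_frame("wrist"); b=grab_frame("scene"); cv2.imwrite("pics/w7.png",a)
o=np.zeros((420,790,3),np.uint8); o[:,:350]=cv2.resize(a,(350,420))*0; 
o[:300,:400]=cv2.resize(a,(400,300)); o[:,400:790]=cv2.resize(b[180:320,260:390],(390,420),interpolation=cv2.INTER_CUBIC); cv2.imwrite("pics/z7.png",o)
print(s["ee_pos"])
E
```

```text
t 21.30 turned(mod) 211 r 52.0 z 227.5 Ft -0.5 Fr 1.0 Fz 0.2 36.6
t 22.18 turned(mod) 13 r 56.7 z 338.1 Ft 0.5 Fr -0.2 Fz 0.4 36.6
[ 553.37348337 -199.5189463   338.05958895]
```

View pics/z7.png

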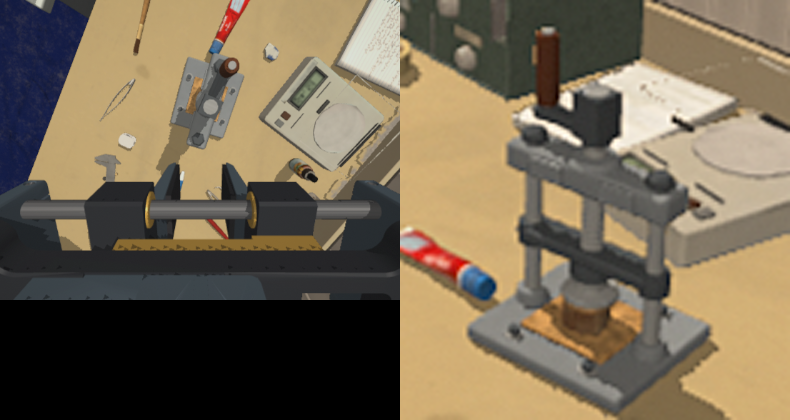

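The foot is pressed on the lump, and the crank is on the screw with its handle toward the left/back. I'll check that its height matches a fully seated crank.

```bash
python3 - <<'E'
from h import *
for z in (212,216,220): print(z,((proj("scene",[537.2,-145,z])-[260,180])*3+[400,0]).round(1))
a=np.radians(92)
print(((proj("scene",[537.2+52*np.cos(a),-145+52*np.sin(a),248])-[260,180])*3+[400,0]).round(1))
print(env.state()["force"],env.state()["time_s"])
E
```

```text
212 [597.2  97.5]
216 [597.4  92.6]
220 [597.6  87.6]
[551.8  31. ]
[0.55418142 0.18482444 0.51037779] 22.275
```

```bash
python3 -c "
from h import *
print(env.job_done())"
```

```text
the job is handed in; nothing more can be done
None
```

I fitted the crank fully down on the screw and wound it about 2.06 turns until the foot met the lump. I then gave it about half a turn more, let go with the arm clear, and handed the job in at 22 s; no verdict came back.

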